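# Close the green screw lid of a sauce tub in a canteen kitchen

## Task

The lid of the tub with the green lid was only set down on top of its thread. Turn the green lid backward (counter-clockwise seen from above) until its thread start drops in, then screw it forward (clockwise) until it is fully closed, with its yellow pointer at the black mark, and let go. Do not turn it to the closed mark while it still rides on top of the thread, and leave the red-lidded and blue-lidded tubs where they stand.

Things in the scene. Friction and masses are not known exactly. Their poses are not given: they have to be found in the camera images.
- tub_green: White round tub under the green lid, fixed, 120 mm wide, shoulder 124 mm high. Origin: centre of its underside, z up the neck. Its x points to the black bar on the shoulder (CLOSED mark); the orange dot, 65 degrees counter-clockwise of it from above, is the START mark. There (12 degrees either way) the lid can sink 10 mm; turned clockwise it sinks 2 mm more to CLOSED; hard stop 3 degrees beyond.
- lid_green: Loose green lid, 76 mm wide, about 90 g; on its disc an upright grip bar 60 mm long (x), 20 wide (y), 32 high; yellow +x end = pointer. Origin: on the axis at the bar's foot, 170 mm above the tub's underside at the start (pointer 15 to 37 degrees counter-clockwise of CLOSED), 160 dropped, 158 closed. Gripped it does not fall: lower it, to within 2 mm, before turning forward. Side play 2 mm.
- tub_red: Bystander: the same kind of tub, already closed with a red lid, 190 mm high overall, loose, 2.2 kg. Origin: centre of its underside.
- tub_blue: Bystander: the same kind of tub, already closed with a blue lid, 190 mm high overall, loose, 2.2 kg. Origin: centre of its underside.
There are look-alikes about, which are no part of the job. Leave any pink, purple or turquoise look-alike of the tub_green alone.

How it is judged:
On the way:
1. the green lid has been turned back to the start mark and has dropped into the thread (z of lid_green in the frame of tub_green below 0.163 m and angle between the x axis of lid_green and the x axis of tub_green, either way round above 0.8 rad), for 0.1 s.
At the end, for the whole second after the job is handed in: The green lid sits level in the thread of its tub, fully home (its origin no more than 159.5 mm above the tub's underside), its pointer within 12 degrees of the closed mark, released and at rest; the red and blue tubs are within 30 mm of where they stood (z of lid_green in the frame of tub_green between 0.154 and 0.1595 m and horizontal distance between lid_green and tub_green below 0.008 m and angle between the x axis of lid_green and the x axis of tub_green, either way round below 0.21 rad and angle between lid_green's own z axis and vertical below 0.1 rad and linear speed of lid_green below 0.02 m/s and distance of each of tub_red, tub_blue from where it was at the start of the episode below 0.03 m); the robot touches nothing.
It fails at once if the green lid is forced forward to the closed mark while still on top of the thread (cross-threaded) (z of lid_green in the frame of tub_green above 0.165 m and angle between the x axis of lid_green and the x axis of tub_green, either way round below 0.09 rad).
It fails at once if the red or the blue tub is pushed more than 30 mm away or tipped over (distance of any of tub_red, tub_blue from where it was at the start of the episode above 0.03 m or angle between any of tub_red, tub_blue's own z axis and vertical above 0.35 rad).
It also fails if it takes over 35 s, if anything falls off the work surface, if the arm or the gripper's body presses on something with over 40 N, if the wrist force passes 120 N, or if a joint passes its speed limit or range.

## Robot

A 6-joint arm with a two-finger parallel gripper is mounted at the origin on the work surface. World frame = base frame: x ahead of the robot, y to its left, z up, the work surface at z = 0. Lengths are in m, angles in rad, forces in N, time in s.
With the tool pointing down it reaches from about 0.35 to 0.975 m from the base axis. Payload 4.9 kg.
Tool frame: the origin (TCP) lies on the centre line of the jaws, within the pads' length; the fingertips stand 14 mm ahead of it and the grasp point (between the pads) lies 5 mm behind it (manip.nose_length is the distance from the TCP to the fingertips, in m); z points along the fingers, y is the line along which they close (so a half turn about z gives the same grasp; the last joint's range is limited). The gripper opens to 85 mm and grips with 20 to 120 N. Pads are 22 mm wide; open, the fingers measure 114 mm over their backs; the gripper's body (76 mm by 85 mm) begins 54 mm behind the grasp point. The pads swing forward as they close: fully open they stand 13 mm farther back than shut.
Start: joints at [-1.417, 0.053, 1.613, -0, 1.476, -0.119], TCP at [0.168, -0.602, 0.245] pointing down, gripper open.
Joint ranges: [-3.01, 3.01], [-1.01, 2.22], [0.06, 2.58], [-1.02, 4.17], [0.09, 2.62], [-3.14, 3.14]. Speed limits (rad/s): [2.57, 2.57, 3.14, 3.14, 3.14, 3.14].

## Interface

Orientations are given as a unit quaternion [w, x, y, z].
In Python, from plant import manip, imaging gives the robot as it stands.
- The arm moves only by the tool play_rows, never from a script. Its argument "commands" is a list of rows, each a list of 6 numbers: the shift along the tool's x, y, z in mm, then the turn, a rotation vector about the tool's x, y, z in degrees. A call has 1 to 5 rows; each row shifts and turns the commanded pose from where the row before left it, along the tool's axes as they then stand; what a row does not reach is not made up. A row lasts 1/12 s, in which the tool goes at most 41.7 mm and 7.16 degrees, less where a joint would pass 70% of its speed; a pose out of reach is approached as far as the arm can. A call is refused whole if a number of a shift passes 41.7 or a number of a turn 7.16, either way. A call with a gripper value outside its range is refused whole. "hand" is the finger opening in mm, from 0 to 85.4, set as the call begins (left out, the last holds). The fingers move at their own pace and stop on an object; the grip force is fixed at half the most. Time passes only in rows, so rows that do not move let the fingers close. It gives the time, the measured TCP pose, the force, the opening and the grip force at its end, in the units of the state.
- manip.state(): the state, without advancing time (a new reading comes with each control period).
- imaging.grab_frame(name): name is "side" or "top" or "wrist"; returns a dict with "image" (384x512x3 uint8, red, green, blue), "fx", "fy", "cx", "cy" (pixels), "R" (3x3) and "t" (3): a world point X has camera coordinates R X + t; the wrist camera has in their place "mount" (4x4, takes a point from camera to tool coordinates, whose origin is the TCP and whose axes are the flange's). Camera axes: x right, y down, z forward; pixel columns grow to the right and rows downward; lengths in m; the calibration is good to about 2 mm. A picture is of the moment at which its call begins: read the wrist's pose just before it. There is no depth.
- manip.job_done(): hands the job in; it is judged then, once.
The state is a dict: "time": time; "joint_pos": joint angles; "joint_vel": joint speeds; "joint_efforts": joint torques, N m; "tool_pos": TCP position; "tool_rot": TCP orientation; "contact_force": force on the tool from outside, world axes, zero at the start; "ft_torque": the same for the moment, N m; "gripper_width": opening from 0.0 (shut) to 1.0 (fully open); "grasp_force": force on a finger pad.
Only numpy, scipy, OpenCV 4.12 (cv2) and the standard library are available. Lean on these libraries where they do the work, as an engineer would, in place of code of your own. Each camera call takes 0.05 s, during which the arm holds its last target. There are 200 camera calls.

## Working session

There is one attempt and no reset: what is moved stays moved. The work goes in short steps, Python scripts to look and compute and a tool call to move; the robot and the scene stay as the last step left them, time stands still between calls to the robot, and variables do not carry over. Pictures are saved under pics/ and viewed, at most 10 in all, crops included, and the job is handed in when it is done.

Besides the shell and the picture viewer there is one more tool, called as a command line: name --pt "numbers of a row" for each row, then --argument value for the rest. play_rows: Moves the arm, as the interface text tells. Its arguments: {"type":"object","properties":{"commands":{"type":"array","items":{"type":"array","items":{"type":"number"}}},"hand":{"type":"number"}},"required":["commands"]}

```bash
mkdir -p pics
python3 - <<'E'
from plant import manip, imaging
import cv2, numpy as np
s=manip.state();print(s['time'],s['tool_pos'],s['tool_rot'],manip.nose_length)
ims=[]
for n in("top","side"):
    f=imaging.grab_frame(n);np.savez(n+".npz",**f);ims.append(f['image'])
    print(n,f['fx'],f['cx'],f['cy'],f['R'],f['t'])
cv2.imwrite("pics/a.png",ims[0][:,:,::-1]);cv2.imwrite("pics/b.png",ims[1][:,:,::-1])
E
```

```text
0.0 [ 0.16831777 -0.60127575  0.24402634] [-1.06467015e-03  9.90711729e-01  1.35974764e-01 -1.73262121e-05] 0.014
top 378.0096027446061 256.1338100491696 185.63318237627578 [[-0.00587192 -0.9999651  -0.00594317]
 [-0.99773232  0.0062571  -0.06701543]
 [ 0.06705028  0.00553618 -0.99773424]] [-0.04939405  0.49290354  1.05436191]
side 349.54725686242057 258.1430973251045 196.4952783385508 [[ 0.09752741  0.9950973  -0.01642441]
 [ 0.692992   -0.07974512 -0.71652132]
 [-0.7143182   0.05849848 -0.6973718 ]] [ 0.00880141 -0.26751753  1.25246499]
```

View pics/a.png

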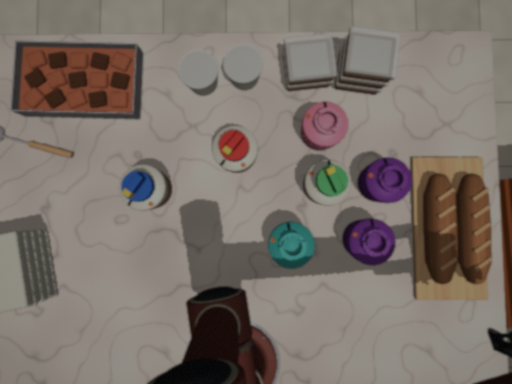

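View pics/b.png

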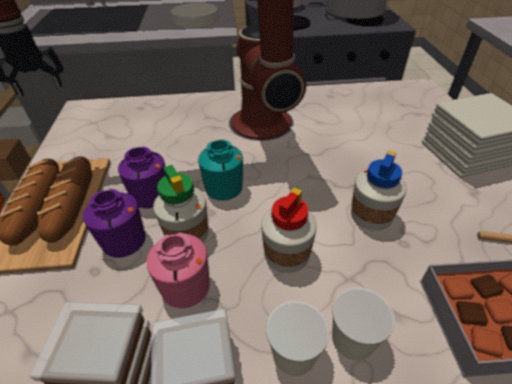

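The top view shows the green lid at about (330,180), with its bar near vertical in the image. Turquoise (292,245), purple (385,180) and (370,240), and pink (325,125) look-alikes surround it. Red and blue are farther left. I'll zoom in on it next.

Run:
```python
import cv2, numpy as np
a=np.load("top.npz");b=np.load("side.npz")
A=cv2.resize(a['image'][140:220,290:370],(400,400),interpolation=cv2.INTER_CUBIC)
B=cv2.resize(b['image'][160:240,140:220],(400,400),interpolation=cv2.INTER_CUBIC)
cv2.imwrite("pics/c.png",np.hstack([A,B])[:,:,::-1])
```

```text
(no output)
```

View pics/c.png

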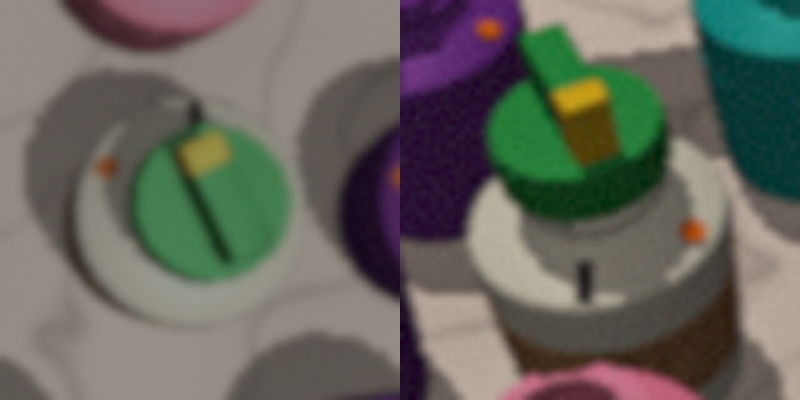

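The crops show the black bar at top-image (329.4,162.4), the orange dot at (311.4,173.4), the lid disc centred near (332,180) and the yellow end near (331,171).

```bash
cat > h.py <<'E'
import cv2, numpy as np
def ray(f,u,v,z):
    R=f['R'];t=f['t'];c=-R.T@t
    d=R.T@np.array([(u-f['cx'])/f['fx'],(v-f['cy'])/f['fy'],1.])
    return (c+d*(z-c[2])/d[2])[:2]
def mask(im,lo,hi,roi,s=90):
    h=cv2.cvtColor(im,cv2.COLOR_RGB2HSV);m=cv2.inRange(h,(lo,s,30),(hi,255,255))
    o=np.zeros_like(m);x0,x1,y0,y1=roi;o[y0:y1,x0:x1]=m[y0:y1,x0:x1];return o
def cen(m):
    M=cv2.moments(m,True);return M['m10']/M['m00'],M['m01']/M['m00']
E
python3 - <<'E'
from h import *
for n,roi in(("top",(312,352,160,200)),("side",(150,200,160,210))):
    f=np.load(n+".npz");im=f['image']
    g=mask(im,40,85,roi);y=mask(im,18,36,roi,100)
    lid=cv2.convexHull(np.vstack([np.argwhere(g)[:,::-1],np.argwhere(y)[:,::-1]]).astype(np.int32))
    print(n,'green',cen(g),'yel',cen(y),g.sum()//255,y.sum()//255)
    if n=="top":
        (u,v),r=cv2.minEnclosingCircle(lid);print((u,v),r, 'centre',ray(f,u,v,.168))
        P=lambda u,v,z:ray(f,u,v,z)
        bk=P(329.4,162.4,.124);do=P(311.4,173.4,.124);ye=P(*cen(y),.202)
        print(bk,do,ye)
        for c in(P(u,v,.168),):
            a=[np.degrees(np.arctan2(*(p-c)[::-1])) for p in(bk,do,ye)];print(a, np.linalg.norm(bk-c),np.linalg.norm(do-c),np.linalg.norm(ye-c))
# predicted direction check in side view
f=np.load("side.npz")
print(ray(f,140+583/5,160+283/5,.124),ray(f,140+692/5-80,160+231/5,.124))
print(ray(f,140+583/5-80,160+283/5,.124),ray(f,140+(580-400)/5,160+97/5,.202))
E
```

```text
top green (331.44043887147336, 181.29780564263322) yel (330.03125, 170.140625) 638 64
(331.2558288574219, 179.94186401367188) 15.292572021484375 centre [ 0.49512285 -0.23586878]
[ 0.54367932 -0.24051738] [ 0.5157504  -0.19412788] [ 0.51543317 -0.22685817]
[np.float64(-5.4686078202373025), np.float64(63.702307461573156), np.float64(23.924300260779773)] 0.04877848124182308 0.04655961736182841 0.02221936069017142
side green (174.10246913580247, 186.78395061728395) yel (176.59748427672955, 183.42767295597486) 810 159
[ 0.56935266 -0.06595051] [ 0.52340809 -0.19221612]
[ 0.54979613 -0.23868594] [ 0.51718419 -0.22831099]
```

play_rows --pt "32 -20 0 0 0 0" --pt "32 -20 0 0 0 0" --pt "32 -20 0 0 0 0" --pt "32 -20 0 0 0 0" --pt "32 -20 0 0 0 0" --hand 85

```text
time: 0.52
tool_pos: [0.2962, -0.4608, 0.2447]
tool_rot: [-0.0, 0.991, 0.136, -0.0]
contact_force: [1.0, -0.1, 0.6]
gripper_width: 0.995
grasp_force: 0.0
```

play_rows --pt "32 -20 0 0 0 0" --pt "32 -20 0 0 0 0" --pt "32 -20 0 0 0 0" --pt "32 -20 0 0 0 0" --pt "32 -20 0 0 0 0"

```text
time: 0.93
tool_pos: [0.4234, -0.3213, 0.2449]
tool_rot: [-0.0, 0.991, 0.136, -0.0]
contact_force: [1.3, -0.9, 1.1]
gripper_width: 0.994
grasp_force: 0.0
```

play_rows --pt "32 -20 0 0 0 0" --pt "31 -21 0 0 0 0" --pt "31 -21 0 0 0 -5" --pt "0 0 0 0 0 -5" --pt "0 0 0 0 0 0"

```text
time: 1.35
tool_pos: [0.4972, -0.2361, 0.2446]
tool_rot: [-0.0, 0.975, 0.224, -0.0]
contact_force: [-0.3, -0.3, -0.0]
gripper_width: 0.996
grasp_force: 0.0
```

Run:
```python
from plant import manip, imaging
from h import *
s=manip.state();p=s['tool_pos'];w,x,y,z=s['tool_rot']
f=imaging.grab_frame("wrist");print(s['time'],p,s['tool_rot'],s['joint_pos'],s['contact_force'],f['mount'])
from scipy.spatial.transform import Rotation as Ro
T=np.eye(4);T[:3,:3]=Ro.from_quat([x,y,z,w]).as_matrix();T[:3,3]=p
C=np.linalg.inv(T@f['mount']);f['R']=C[:3,:3];f['t']=C[:3,3]
print('psi',np.degrees(np.arctan2(T[1,0],T[0,0])))
np.savez("w1.npz",**f);cv2.imwrite("pics/w1.png",f['image'][:,:,::-1])
```

```text
1.35 [ 0.49723576 -0.23611733  0.24463554] [-3.79507781e-04  9.74511672e-01  2.24336005e-01 -4.63016429e-04] [-5.78475842e-01 -1.24314830e-01  1.78652159e+00 -1.41694821e-04
  1.48057490e+00  5.39810010e-01] [-0.27605623 -0.32480527 -0.02341982] [[-1.31745460e-03 -9.61391021e-01 -2.75182791e-01  7.07565102e-02]
 [ 9.99999073e-01 -1.17215220e-03 -6.92473469e-04 -4.88311050e-05]
 [ 3.43181662e-04 -2.75183449e-01  9.61391675e-01 -1.29107744e-01]
 [ 0.00000000e+00  0.00000000e+00  0.00000000e+00  1.00000000e+00]]
psi 25.927696547983086
```

View pics/w1.png

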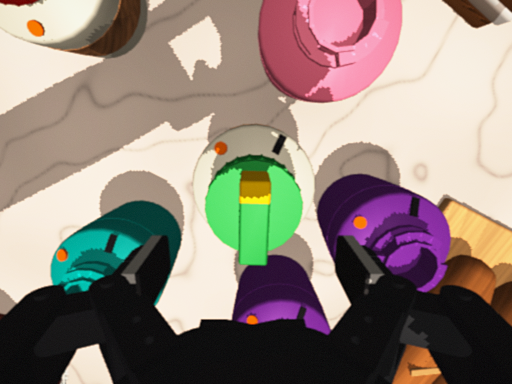

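The wrist view shows the bar along the image vertical, from (256,195) to (254,262), between the fingers. The black mark is at (279,144) and the orange dot at (220,148).

Run:
```python
from h import *
f=dict(np.load("w1.npz"));im=f['image'];P=lambda u,v,z:ray(f,u,v,z)
o=cen(mask(im,3,14,(205,235,135,160),150)); 
hs=cv2.cvtColor(im,cv2.COLOR_RGB2HSV)
b=np.zeros(im.shape[:2],np.uint8);b[132:155,270:290]=(hs[132:155,270:290,2]<60)*255
y=mask(im,20,32,(235,280,165,215),100); y[hs[...,2]<200]=0   # bright top of yellow
k=P(*cen(b),.124);d=P(*o,.124);yy=P(*cen(y),.202)
print(cen(b),o,cen(y),b.sum()//255,y.sum()//255,k,d,yy)
c=d-k;L=np.linalg.norm(c);n=np.array([-c[1],c[0]])/L;m=(k+d)/2
R=L/2/np.sin(np.radians(32.5));C=m+n*R*np.cos(np.radians(32.5))
if np.linalg.norm(C)>np.linalg.norm(m): C=m-n*R*np.cos(np.radians(32.5))
ang=lambda v:np.degrees(np.arctan2(v[1],v[0]))
print('R',R,'C',C,'closed',ang(k-C),'start',ang(d-C))
# bar end (far) green edge
e=[(i,np.flatnonzero(mask(im,40,85,(225,290,i,i+1),90)[i])) for i in range(246,268,3)]
for i,r in e:
    if len(r): print(i,r[0],r[-1],end=' | ')
ys=np.argwhere(y); print('\nyel rows',ys[:,0].min(),ys[:,0].max(),'cols',ys[:,1].min(),ys[:,1].max())
a=P(255.5,195,.202);q=P(253.5,264.5,.202);print('bar ends',a,q,np.linalg.norm(a-q),ang(a-q),(a+q)/2)
g=mask(im,40,85,(200,310,150,252),90);p=np.argwhere(g)[:,::-1].astype(np.int32)
x0=p[p[:,0].argmin()];x1=p[p[:,0].argmax()];print('disc',x0,x1,P(*x0,.17),P(*x1,.17))
```

```text
(278.5913043478261, 144.2086956521739) (220.27906976744185, 147.72868217054264) (256.06113537117903, 199.3886462882096) 115 229 [ 0.54396495 -0.23914979] [ 0.51864633 -0.19403664] [ 0.51164896 -0.23172123]
R 0.04814100210296853 C [ 0.49589891 -0.23646435] closed -3.1977827136941515 start 61.80221728630578
246 230 278 | 249 235 272 | 252 239 267 | 255 239 267 | 258 238 267 | 261 238 267 | 264 240 266 | 
yel rows 193 203 cols 240 270
bar ends [ 0.51414195 -0.23010167] [ 0.46854538 -0.25085267] 0.05009643022297257 24.470285358914563 [ 0.49134366 -0.24047717]
disc [205 198] [302 201] [ 0.48648878 -0.20120547] [ 0.51659309 -0.26877594]
```

play_rows --pt "0 0 0 0 0 0" --pt "-1 0 15 0 0 0" --pt "0 0 15 0 0 0" --pt "0 0 15 0 0 0" --pt "0 0 10 0 0 0" --hand 45

```text
time: 1.82
tool_pos: [0.4942, -0.2393, 0.1885]
tool_rot: [-0.001, 0.976, 0.22, -0.001]
contact_force: [-0.6, 0.7, -1.0]
gripper_width: 0.527
grasp_force: 0.0
```

play_rows --pt "0 0 0 0 0 0" --pt "0 0 0 0 0 0" --pt "0 0 0 0 0 0" --pt "0 0 0 0 0 0" --pt "0 0 0 0 0 0" --hand 5

```text
time: 2.23
tool_pos: [0.496, -0.2388, 0.1913]
tool_rot: [0.001, 0.975, 0.222, 0.001]
contact_force: [0.4, -0.4, -1.3]
gripper_width: 0.22
grasp_force: 61.6
```

play_rows --pt "0 0 0 0 0 -7.1" --pt "0 0 0 0 0 -7.1" --pt "0 0 0 0 0 -7.1" --pt "0 0 0 0 0 -7.1" --pt "0 0 0 0 0 -7.1"

```text
time: 2.65
tool_pos: [0.4959, -0.2385, 0.1909]
tool_rot: [0.0, 0.859, 0.511, 0.0]
contact_force: [0.5, 0.6, -1.9]
gripper_width: 0.223
grasp_force: 61.9
```

play_rows --pt "0 0 0 0 0 -1" --pt "0 0 0 0 0 0" --pt "0 0 0 0 0 0"

```text
time: 2.9
tool_pos: [0.4957, -0.2385, 0.1906]
tool_rot: [0.0, 0.857, 0.515, 0.0]
contact_force: [-0.2, -0.5, -0.7]
gripper_width: 0.221
grasp_force: 61.9
```

```bash
cat > st.py <<'E'
from plant import manip
import numpy as np
from scipy.spatial.transform import Rotation as Ro
s=manip.state();w,x,y,z=s['tool_rot'];M=Ro.from_quat([x,y,z,w]).as_matrix()
print(s['time'],s['tool_pos'].round(4) if hasattr(s['tool_pos'],'round') else s['tool_pos'],'psi',np.degrees(np.arctan2(M[1,0],M[0,0])),s['contact_force'],s['ft_torque'],s['joint_pos'])
E
python3 st.py
```

```text
2.9 [ 0.4957 -0.2385  0.1906] psi 61.98985474603515 [-0.1902142  -0.50155516 -0.72829771] [-0.02846342 -0.04239315 -0.00781831] [-5.83709654e-01 -8.63674720e-02  1.84293473e+00  7.94057555e-06
  1.38452912e+00 -9.48418733e-02]
```

play_rows --pt "0 0 2 0 0 0" --pt "0 0 2 0 0 0" --pt "0 0 0 0 0 0"

```text
time: 3.15
tool_pos: [0.4953, -0.2383, 0.1856]
tool_rot: [-0.0, 0.857, 0.516, -0.0]
contact_force: [-0.2, -0.2, -1.2]
gripper_width: 0.221
grasp_force: 61.9
```

play_rows --pt "0 0 2 0 0 0" --pt "0 0 2 0 0 0" --pt "0 0 1 0 0 0" --pt "0 0 0 0 0 0" --pt "0 0 0 0 0 0"

```text
time: 3.57
tool_pos: [0.4955, -0.2384, 0.1811]
tool_rot: [-0.0, 0.857, 0.516, -0.0]
contact_force: [0.5, -0.2, -1.4]
gripper_width: 0.221
grasp_force: 61.9
```

play_rows --pt "0 0 1 0 0 0" --pt "0 0 0 0 0 0"

```text
time: 3.73
tool_pos: [0.4956, -0.2385, 0.1803]
tool_rot: [0.0, 0.857, 0.516, 0.0]
contact_force: [0.2, -0.1, -0.8]
gripper_width: 0.224
grasp_force: 61.9
```

play_rows --pt "0 0 1 0 0 0" --pt "0 0 0 0 0 0" --pt "0 0 0 0 0 0"

```text
time: 3.98
tool_pos: [0.4958, -0.2386, 0.1801]
tool_rot: [0.0, 0.857, 0.516, 0.0]
contact_force: [-2.3, 0.8, 3.3]
gripper_width: 0.221
grasp_force: 62.4
```

play_rows --pt "0 0 0.2 0 0 6" --pt "0 0 0.2 0 0 6" --pt "0 0 0.2 0 0 6" --pt "0 0 0.2 0 0 6" --pt "0 0 0.2 0 0 6"

```text
time: 4.4
tool_pos: [0.4963, -0.2388, 0.1792]
tool_rot: [0.001, 0.962, 0.274, 0.001]
contact_force: [0.3, -0.4, 2.6]
gripper_width: 0.222
grasp_force: 62.3
```

```bash
python3 st.py
```

```text
4.4 [ 0.4963 -0.2388  0.1792] psi 31.842720806198365 [ 0.33608222 -0.44028963  2.60155383] [-0.01068548 -0.08104581 -0.00892392] [-5.83695479e-01 -7.58794425e-02  1.85268547e+00  1.48155288e-04
  1.36216574e+00  4.31311455e-01]
```

Sinking as expected. 35 degrees remain to closed.

play_rows --pt "0 0 0.2 0 0 7" --pt "0 0 0.2 0 0 7" --pt "0 0 0.2 0 0 7" --pt "0 0 0.2 0 0 7" --pt "0 0 0.2 0 0 5"

```text
time: 4.82
tool_pos: [0.4962, -0.239, 0.1781]
tool_rot: [0.001, 1.0, -0.01, 0.001]
contact_force: [-3.8, -0.9, 4.1]
gripper_width: 0.225
grasp_force: 62.5
```

play_rows --pt "0 0 0 0 0 1" --pt "0 0 0 0 0 0" --pt "0 0 0 0 0 0"

```text
time: 5.07
tool_pos: [0.4958, -0.2391, 0.1781]
tool_rot: [0.001, 1.0, -0.016, 0.0]
contact_force: [-2.1, -1.2, 4.7]
gripper_width: 0.222
grasp_force: 62.6
```

```bash
python3 st.py
```

```text
5.0667 [ 0.4958 -0.2391  0.1781] psi -1.7801041299954057 [-2.11692342 -1.21588679  4.69249794] [-0.36054516  0.32516808 -0.01677017] [-5.84103534e-01 -7.49862164e-02  1.85377008e+00 -9.90134512e-04
  1.36112128e+00  1.01796754e+00]
```

play_rows --pt "0 0 0 0 0 1.5" --pt "0 0 0 0 0 0" --pt "0 0 0 0 0 0"

```text
time: 5.32
tool_pos: [0.4955, -0.2391, 0.1781]
tool_rot: [0.001, 1.0, -0.029, -0.0]
contact_force: [-2.8, -1.8, 5.8]
gripper_width: 0.221
grasp_force: 62.7
```

play_rows --pt "0 0 0 0 0 0" --pt "0 0 0 0 0 0" --pt "0 0 0 0 0 0" --pt "0 0 0 0 0 0" --pt "0 0 0 0 0 0" --hand 45

```text
time: 5.73
tool_pos: [0.4955, -0.2382, 0.1768]
tool_rot: [-0.0, 1.0, -0.029, -0.0]
contact_force: [-0.1, -0.4, 1.3]
gripper_width: 0.522
grasp_force: 0.0
```

play_rows --pt "0 0 -10 0 0 0" --pt "0 0 -20 0 0 0" --pt "0 0 -30 0 0 0" --pt "0 0 -30 0 0 0" --pt "0 0 0 0 0 0"

```text
time: 6.15
tool_pos: [0.4982, -0.2401, 0.276]
tool_rot: [0.003, 1.0, -0.029, 0.005]
contact_force: [1.4, -0.9, 0.5]
gripper_width: 0.528
grasp_force: 0.0
```

```bash
python3 st.py
python3 - <<'E'
from plant import manip, imaging
from h import *
s=manip.state();f=imaging.grab_frame("wrist")
g=imaging.grab_frame("side")['image'][160:240,140:220]
cv2.imwrite("pics/w2.png",np.hstack([f['image'][:,:384][:384],cv2.resize(g,(384,384))])[:,:,::-1])
E
```

```text
6.15 [ 0.4982 -0.2401  0.276 ] psi -3.35603741259047 [ 1.44078985 -0.89743203  0.46675015] [-0.01899953  0.01496569 -0.00909884] [-5.83667178e-01 -1.44038298e-01  1.75234105e+00  1.45730576e-04
  1.52051520e+00  1.04573158e+00]
```

View pics/w2.png

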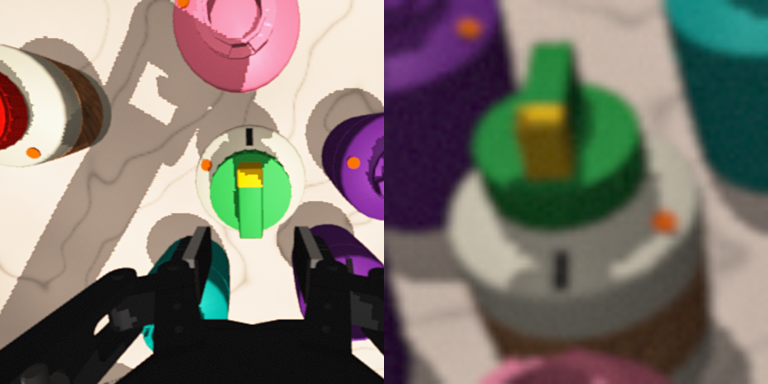

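The wrist view shows the pointer at (249,172) in line with the black mark at (249,136). The side view shows the lid low and level, and the fingers are clear of it.

```bash
python3 -c "
from plant import manip;print(manip.job_done())"
```

```text
the job is handed in; nothing more can be done
None
```

The green lid was turned back until it dropped into its thread, then screwed down about 2 mm to the closed mark and released; the job is handed in, but no verdict came back.

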